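# Feed the train of lens carriers home and start the station

### The arm

A 6-joint arm with a two-finger parallel gripper is mounted at the origin on the work surface. World frame = base frame: x ahead of the robot, y to its left, z up, the work surface at z = 0. Lengths are in mm, angles in rad, forces in N, time in s.
With the tool pointing down it reaches from about 350 to 775 mm from the base axis. Payload 7.3 kg.
Tool frame: the origin (TCP) lies on the front face of the gripper's body, between the roots of the fingers; the fingertips stand 66 mm ahead of it and the grasp point (between the pads) lies 47 mm ahead of it (bot.tip_extent is the distance from the TCP to the fingertips, in mm); z points along the fingers, y is the line along which they close (so a half turn about z gives the same grasp; the last joint's range is limited). The gripper opens to 92 mm and grips with 3 to 60 N. Pads are 19 mm wide; open, the fingers measure 130 mm over their backs; the gripper's body (75 mm by 190 mm) begins 47 mm behind the grasp point.
Start: joints at [-1.443, 0.342, 1.524, -0, 1.275, -0.146], TCP at [141.977, -505.451, 292.241] pointing down, gripper open.
Joint ranges: [-2.53, 2.53], [-0.77, 2.02], [0.04, 2.7], [-1, 4.14], [0.28, 2.66], [-3.11, 3.11]. Speed limits (rad/s): [2.57, 2.57, 3.14, 3.14, 3.14, 3.14].

### API

Orientations are given as [roll, pitch, yaw] about the fixed x, y, z axes, in that order (R = Rz(yaw) Ry(pitch) Rx(roll)).
In Python, from plant import readout, viewer, order, bot gives the robot as it stands.
- The arm moves only by the shell command python3 -m creep 'ROWS'. ROWS is text: rows parted by semicolons, each of 7 numbers parted by spaces: the shift along the world's x, y, z in m, then the turn, a rotation vector about the world's x, y, z in rad, then the opening in per cent of the stroke, from 0 (shut) to 100 (fully open). A call has 1 to 8 rows; each row shifts and turns the commanded pose from where the row before left it; what a row does not reach is not made up. A row lasts 1/12 s, in which the tool goes at most 41.7 mm and 7.16 degrees, less where a joint would pass 70% of its speed; a pose out of reach is approached as far as the arm can. A call is refused whole if a number of a shift passes 0.0417 or a number of a turn 0.125, either way. A call with a gripper value outside its range is refused whole. The fingers move at their own pace and stop on an object; the grip force is fixed at half the most. Time passes only in rows, so rows that do not move let the fingers close. It gives the time, the measured TCP pose, the force, the opening and the grip force at its end, in the units of the state.
- readout.get_obs(): the state, without advancing time (a new reading comes with each control period).
- viewer.capture(name): name is "scene" or "top" or "wrist"; returns the picture (384x512x3 uint8, red, green, blue); there is no depth.
- viewer.camera_info(name): a dict with "fx", "fy", "cx", "cy" (pixels), "D" ([k1, k2, p1, p2, k3] as OpenCV has them; the pictures are not rectified), "origin" and "rotation" of the camera in the world. Camera axes: x right, y up, looking along -z (the intrinsics and any distortion apply to the point x, -y, -z); pixel columns grow to the right and rows downward; lengths in mm; the calibration is good to about 2 mm. A picture is of the moment at which its call begins: read the wrist's pose just before it. camera_info takes no time and is no camera call; for the wrist camera it gives the pose at the moment of the call.
- order.close_job(): hands the job in; it is judged then, once.
The state is a dict: "time": time; "joint_positions": joint angles; "dq": joint speeds; "tau": joint torques, N m; "tool_pos": TCP position; "tcp_rot": TCP orientation; "contact_force": force on the tool from outside, world axes, zero at the start; "moment": the same for the moment, N m; "grip_width": finger opening in mm; "finger_force": force on a finger pad.
Only numpy, scipy, OpenCV 4.12 (cv2) and the standard library are available. Lean on these libraries where they do the work, as an engineer would, in place of code of your own. Each camera call takes 0.05 s, during which the arm holds its last target. There are 200 camera calls.

### The job

Using the fingertips only to push, and lifting nothing, steadily push the row of four white lens carriers along the rail as one train, the carriers staying together, until the whole row is hard up against the blue end stop. Then press the green start button fully down and let it come back up. Never press the red button, nor the green one before the row is home, and leave the loose parts around the rail alone.

Things in the scene. Friction and masses are not known exactly. Their poses are not given: they have to be found in the camera images.
- rail: Fixed aluminium channel, 380 mm long (its own y), 70 mm wide (its own x), lying on the table. Origin: centre of its underside, at table height. Channel floor 6 mm above the table; side walls 5 mm thick, tops 14 mm above the table, 46.6 mm apart inside. The end at -y is open; a blue end stop 14 mm thick and 34 mm high closes the +y end. z is up.
- rail_stop (a point): Point on the face of the blue end stop that the train must meet, on the rail's centre line at the channel floor (6 mm above the table); in the rail's frame at y = +176 mm. The rail's +y axis points from the train to this stop.
- carrier_1: White lens carrier, the first of the row, nearest the end stop. Block 46 mm along the rail, 44 wide, 30 high, with a black and silver barrel (34 mm dia., 18 high) fixed on top; 0.12 kg. Origin: centre of its underside, on the channel floor; y along the rail. Block top 36 mm, barrel top 54 mm above the table. Home: origin 23 mm short of the stop face.
- carrier_2: White lens carrier, second in the row. Block 46 mm along the rail, 44 wide, 30 high, with a black and silver barrel (34 mm dia., 18 high) fixed on top; 0.12 kg. Origin: centre of its underside, on the channel floor; y along the rail. Block top 36 mm, barrel top 54 mm above the table. Home: origin 69 mm short of the stop face.
- carrier_3: White lens carrier, third in the row. Block 46 mm along the rail, 44 wide, 30 high, with a black and silver barrel (34 mm dia., 18 high) fixed on top; 0.12 kg. Origin: centre of its underside, on the channel floor; y along the rail. Block top 36 mm, barrel top 54 mm above the table. Home: origin 115 mm short of the stop face.
- carrier_4: White lens carrier, the last of the row, farthest from the stop, its rear face free to push. Block 46 mm along the rail, 44 wide, 30 high, with a black and silver barrel (34 mm dia., 18 high) fixed on top; 0.12 kg. Origin: centre of its underside, on the channel floor; y along the rail. Block top 36 mm, barrel top 54 mm above the table. Home: origin 161 mm short of the stop face.
- start (a joint): Travel of the green start button: 0 when up, 0.006 m fully down (about 5 N); a spring returns it.
- start_top (a point): Centre of the top of the green button (32 mm diameter, in a grey housing 48 mm wide fixed to the table; top 22 mm above the table); pressed straight down.
- halt (a joint): Travel of the red stop button: 0 when up, 0.006 m fully down. Not to be pressed.
- halt_top (a point): Centre of the top of the red button, otherwise the same as the green one; the two may stand in either place.
- barrel_a: Loose black and silver lens barrel, 44 mm diameter, 23 mm high, near the buttons; origin under its centre. Leave alone.
- barrel_b: Another such loose lens barrel, on the robot's side of the rail. Leave alone.
- jar: Closed jar, 48 mm diameter, 55 mm high; origin under its centre. Leave alone.
- driver: Screwdriver lying on the table, 150 mm long, beyond the stop end of the rail. Leave alone.
- ring: Loose steel ring, 52 mm diameter, 12 mm high; origin under its centre. Leave alone.
Things that resemble listed ones, but are neither listed nor needed, are in the scene too. Leave any pink or purple look-alike of the carrier_2 alone.

How it is judged:
By the outcome, as a careful person would: the job done as asked, in the order asked, and still so for the second after the job is handed in, with the robot touching nothing.
It also fails if it takes over 42 s, if anything falls off the work surface, if the arm or the gripper's body presses on something with over 40 N, if the wrist force passes 120 N, or if a joint passes its speed limit or range.

## Working session

There is one attempt and no reset: what is moved stays moved. The work goes in short steps, Python scripts to look and compute and a shell command to move; the robot and the scene stay as the last step left them, time stands still between calls to the robot, and variables do not carry over. Pictures are saved under pics/ and viewed, at most 10 in all, crops included, and the job is handed in when it is done.

```bash
mkdir -p pics; ls
python3 - <<'E'
from plant import readout, viewer
import cv2
for n in("scene","top"):
    cv2.imwrite(f"pics/{n}0.png",cv2.resize(viewer.capture(n)[:,:,::-1],(800,600),interpolation=cv2.INTER_CUBIC)); i=viewer.camera_info(n); print(n,i)
o=readout.get_obs();print(o["time"],o["tool_pos"],o["tcp_rot"],o["grip_width"])
E
```

```text
pics
scene {'fx': 458.1613868787589, 'fy': 458.1613868787589, 'cx': 258.90360823885834, 'cy': 182.05503523977387, 'D': array([-0.09744984,  0.        ,  0.        ,  0.        ,  0.        ]), 'origin': array([1004.64572835,  767.31852544,  651.64261861]), 'rotation': array([0.96292468, 0.00990802, 2.56858508])}
top {'fx': 352.31922502129356, 'fy': 352.31922502129356, 'cx': 263.1068490373495, 'cy': 192.89670244056146, 'D': array([0.02684202, 0.        , 0.        , 0.        , 0.        ]), 'origin': array([389.91585291,  15.26176483, 827.40924474]), 'rotation': array([ 0.18712014, -0.00676036, -1.55504375])}
0.1 [ 141.92508648 -505.16299422  291.61514774] [-3.14019571e+00 -1.68546288e-04  2.73795675e-01] 91.90886077341717
```

View pics/top0.png

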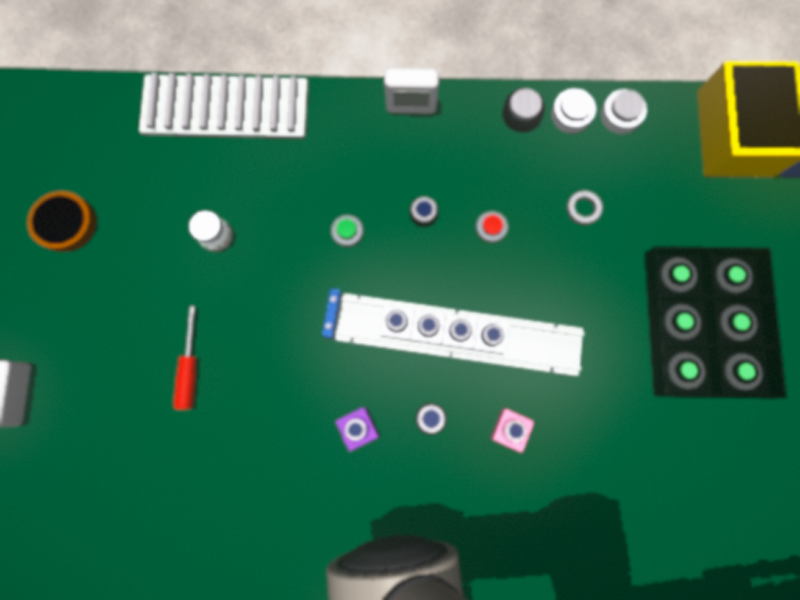

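View pics/scene0.png

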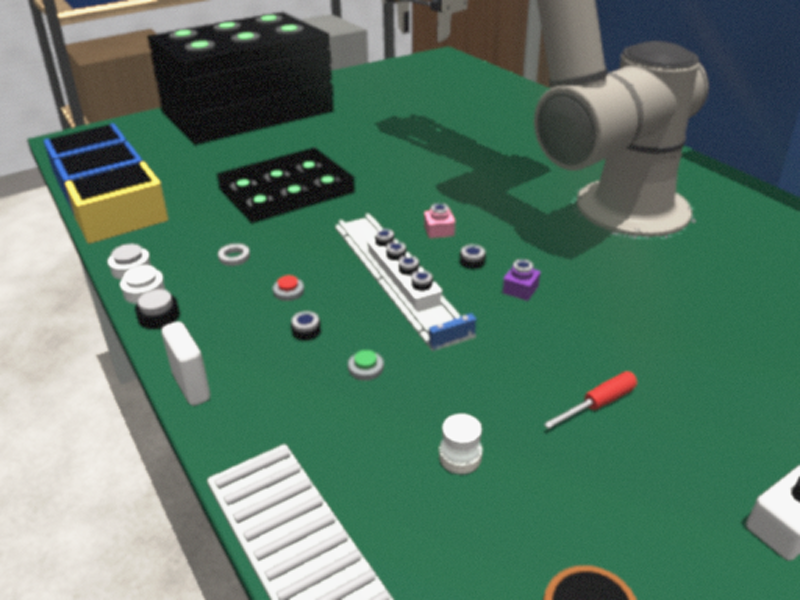

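Top view (800×600):
- Rail: blue stop at (331,313), open end at (582,350).
- Carrier barrels 1 to 4: (396,320), (428,324), (460,329), (493,334).
- Green button (347,229), red button (491,225).
- Could be mistaken for carriers: purple (356,429) and pink (514,430) look-alikes.
- Loose barrels: (424,209) and (431,418).
- Could be mistaken for the green button: the green-topped tray items at x>660, which have no grey housing beside the rail.

I choose the four white blocks in the rail channel and the green button at (347,229).

```bash
cat > h.py <<'E'
import numpy as np, cv2
from scipy.spatial.transform import Rotation as R
from plant import viewer, readout
def cam(n):
    i=viewer.camera_info(n); K=np.array([[i["fx"],0,i["cx"]],[0,i["fy"],i["cy"]],[0,0,1.]])
    return i,K,R.from_euler("xyz",i["rotation"]).as_matrix()
def pt(n,uv,z,c=None):
    i,K,M=c or cam(n)
    x,y=cv2.undistortPoints(np.array([[uv]],float),K,i["D"])[0,0]
    d=M@np.array([x,-y,-1]); o=np.array(i["origin"]); return o+d*(z-o[2])/d[2]
def px(n,p,c=None):
    i,K,M=c or cam(n)
    q=M.T@(np.array(p,float)-i["origin"])
    return cv2.projectPoints(np.array([[q[0],-q[1],-q[2]]]),np.zeros(3),np.zeros(3),K,i["D"])[0].ravel()
E
python3 - <<'E'
from h import *
s=1.5625
T={"c1":(396,320,54),"c2":(428,324,54),"c3":(460,329,54),"c4":(493,334,54),"green":(347,229,22),"red":(491,225,22),"openN":(583,328,14),"openS":(579,375,14),"stopN":(334,290,34),"stopS":(326,336,34),"barb":(431,418,23),"bara":(424,209,23),"pink":(514,430,54)}
P={k:pt("top",(u/s,v/s),z) for k,(u,v,z) in T.items()}
for k,p in P.items(): print(k,p.round(1),"|",(px("scene",p)*s).round())
d=P["c1"]-P["c4"];print(np.linalg.norm(d)/3,np.degrees(np.arctan2(d[1],d[0])))
im=viewer.capture("top");cv2.imwrite("pics/crop.png",cv2.resize(im[130:290,195:395,::-1],(800,640)[:1]+(600,),interpolation=cv2.INTER_CUBIC))
E
```

```text
c1 [509.2  33.4  54. ] | [421. 274.]
c2 [504.2 -12.1  54. ] | [407. 259.]
c3 [497.8 -57.6  54. ] | [395. 245.]
c4 [ 491.5 -104.2   54. ] | [383. 232.]
green [653.1 111.7  22. ] | [365. 354.]
red [ 663.4 -108.1   22. ] | [288. 280.]
openN [ 508.  -244.4   14. ] | [335. 221.]
openS [ 438.4 -235.6   14. ] | [371. 212.]
stopN [555.3 125.9  34. ] | [430. 327.]
stopS [487.2 134.6  34. ] | [473. 314.]
barb [373.3 -18.9  23. ] | [471. 250.]
bara [687.   -5.3  23. ] | [304. 318.]
pink [ 359.8 -131.2   54. ] | [439. 204.]
46.244234903447996 82.66938271300711
```

View pics/crop.png

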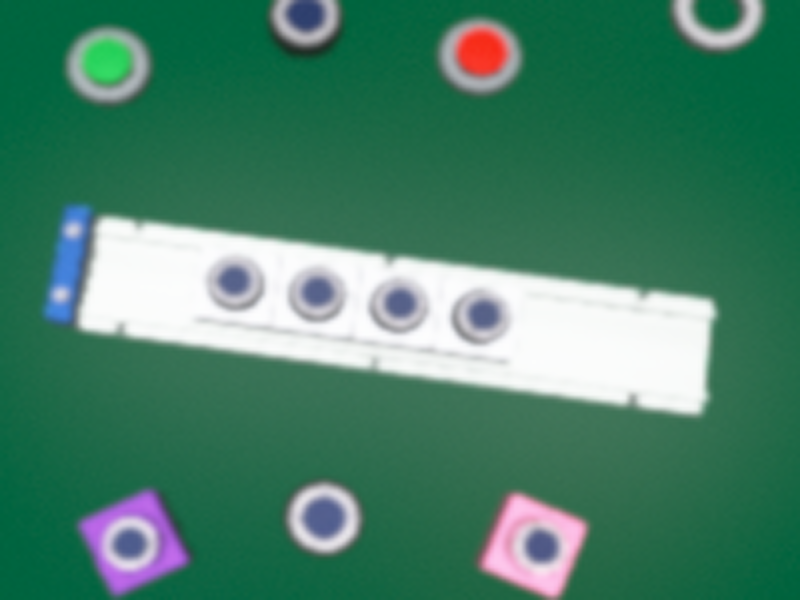

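Both cameras agree: the projected points land on the same objects in the scene view. Pitch is 46.2 mm, the rail points along 82.6°, and about 67 mm of travel is left. Crop: four white blocks in the channel at (235,282), (317,293), (399,304), (481,315), with the rear face free near x≈523.

Next I move behind the row at height with the fingers shut and the tool y axis across the rail.

```bash
python3 -m creep '0.024 0.024 0 0 0 0.08 0;0.024 0.024 0 0 0 0.08 0;0.024 0.024 0 0 0 0.08 0;0.024 0.024 0 0 0 0.08 0;0.024 0.024 0 0 0 0.08 0;0.024 0.024 0 0 0 0.08 0;0.024 0.024 0 0 0 0.08 0;0.024 0.024 0 0 0 0.08 0'
python3 -m creep '0.024 0.024 -0.015 0 0 0.08 0;0.024 0.024 -0.015 0 0 0.08 0;0.024 0.024 -0.015 0 0 0.08 0;0.024 0.024 -0.015 0 0 0.08 0;0.024 0.024 -0.015 0 0 0.08 0;0.024 0.024 -0.015 0 0 0.08 0;0 0 -0.015 0 0 0.05 0;0 0 0 0 0 0 0'
```

```text
time: 0.82
tool_pos: [334.8, -312.0, 292.1]
tcp_rot: [-3.141, -0.0, 0.918]
contact_force: [-0.9, -0.9, -0.7]
grip_width: 43.0
finger_force: 0.0
time: 1.48
tool_pos: [477.5, -167.3, 184.3]
tcp_rot: [-3.136, -0.002, 1.449]
contact_force: [-1.3, 0.0, -0.2]
grip_width: 0.2
finger_force: 0.0
```

```bash
python3 -m creep '0.003 0 -0.02 0 0 0 0;0.003 0 -0.02 0 0 0 0;0 0 -0.02 0 0 0 0;0 0 0 0 0 0 0;0 0 0 0 0 0 0'
python3 - <<'E'
from h import *
c=cam("wrist");im=viewer.capture("wrist");cv2.imwrite("pics/w1.png",cv2.resize(im[:,:,::-1],(800,600)))
print(c[0]["origin"],c[0]["rotation"])
for p in [(483,-167,58),(491.5,-104.2,54),(488.5,-127,36)]:print(px("wrist",p,c)*1.5625)
E
```

```text
time: 1.9
tool_pos: [483.3, -170.0, 127.3]
tcp_rot: [-3.14, -0.0, 1.442]
contact_force: [0.2, 0.1, 0.5]
grip_width: 0.5
finger_force: 0.0
[493.14426579 -96.7343972  219.67677   ] [-0.27788157  0.00205167 -0.1302383 ]
[393.08679336 368.16744509]
[393.81803646 179.7928937 ]
[394.01047772 241.95725205]
```

View pics/w1.png

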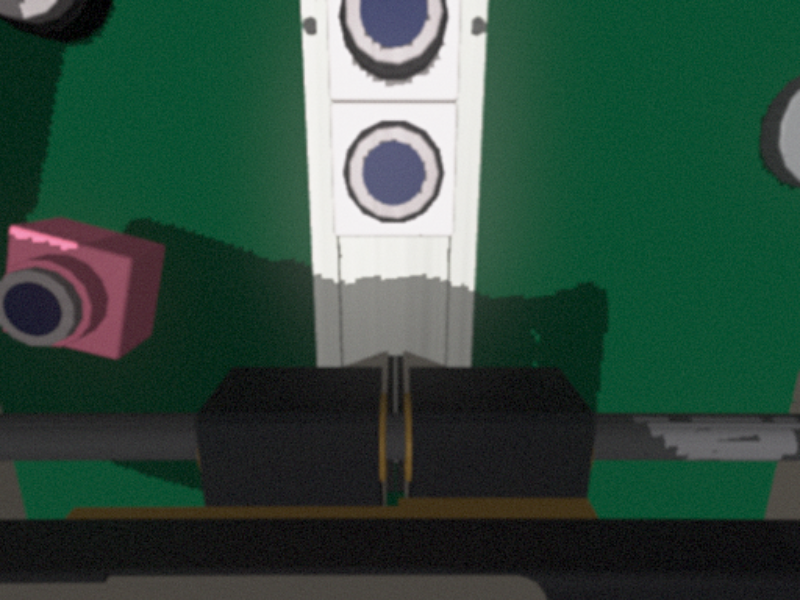

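The wrist view shows carrier 4 centred in the channel: barrel at (393,172), rear edge at row 236. The shut fingers at (395,370) are in line with it. Now I descend and approach slowly.

```bash
python3 -m creep '0 0 -0.013 0 0 0 0;0 0 -0.013 0 0 0 0;0 0 -0.013 0 0 0 0;0.0006 0.005 0 0 0 0 0;0.0006 0.005 0 0 0 0 0;0.0006 0.005 0 0 0 0 0;0.0004 0.003 0 0 0 0 0;0 0 0 0 0 0 0'
python3 -m creep '0.0002 0.0015 0 0 0 0 0;0.0002 0.0015 0 0 0 0 0;0.0002 0.0015 0 0 0 0 0;0.0002 0.0015 0 0 0 0 0'
python3 -m creep '0.0002 0.0015 0 0 0 0 0;0.0002 0.0015 0 0 0 0 0;0.0002 0.0015 0 0 0 0 0;0.0002 0.0015 0 0 0 0 0'
python3 -m creep '0.0002 0.0015 0 0 0 0 0;0.0002 0.0015 0 0 0 0 0;0.0002 0.0015 0 0 0 0 0;0.0002 0.0015 0 0 0 0 0'
```

```text
time: 2.62
tool_pos: [486.7, -150.8, 89.3]
tcp_rot: [3.14, 0.0, 1.445]
contact_force: [0.0, -0.8, -0.6]
grip_width: 0.4
finger_force: 0.0
time: 2.95
tool_pos: [487.0, -145.4, 88.3]
tcp_rot: [3.141, 0.0, 1.444]
contact_force: [0.0, 0.8, 0.2]
grip_width: 0.4
finger_force: 0.0
time: 3.28
tool_pos: [487.8, -139.3, 88.2]
tcp_rot: [-3.142, -0.0, 1.444]
contact_force: [0.4, 0.4, -0.3]
grip_width: 0.7
finger_force: 0.0
time: 3.62
tool_pos: [488.7, -133.6, 88.3]
tcp_rot: [3.141, 0.001, 1.444]
contact_force: [-0.5, -2.9, 0.0]
grip_width: 0.6
finger_force: 1.3
```

Contact at TCP y≈-135. Now a steady push, slowing near the end.

```bash
python3 -m creep '0.0003 0.002 0 0 0 0 0;0.0003 0.0025 0 0 0 0 0;0.0003 0.0025 0 0 0 0 0;0.0003 0.0025 0 0 0 0 0;0.0003 0.0025 0 0 0 0 0;0.0003 0.0025 0 0 0 0 0;0.0003 0.0025 0 0 0 0 0;0.0003 0.0025 0 0 0 0 0'
python3 -m creep '0.0003 0.0025 0 0 0 0 0;0.0003 0.0025 0 0 0 0 0;0.0003 0.0025 0 0 0 0 0;0.0003 0.0025 0 0 0 0 0;0.0003 0.0025 0 0 0 0 0;0.0003 0.0025 0 0 0 0 0;0.0003 0.0025 0 0 0 0 0;0.0003 0.0025 0 0 0 0 0'
python3 -m creep '0.0003 0.0025 0 0 0 0 0;0.0003 0.0025 0 0 0 0 0;0.0003 0.002 0 0 0 0 0;0.0003 0.002 0 0 0 0 0;0.0002 0.0015 0 0 0 0 0;0.0002 0.0015 0 0 0 0 0'
python3 -m creep '0.0002 0.0015 0 0 0 0 0;0.0002 0.0015 0 0 0 0 0'
```

```text
time: 4.28
tool_pos: [491.0, -113.6, 88.2]
tcp_rot: [3.142, 0.0, 1.444]
contact_force: [-0.0, -2.5, -0.6]
grip_width: 0.4
finger_force: 1.4
time: 4.95
tool_pos: [493.4, -93.7, 88.2]
tcp_rot: [3.142, 0.0, 1.444]
contact_force: [-1.3, -2.0, 0.2]
grip_width: 0.5
finger_force: 1.4
time: 5.45
tool_pos: [495.0, -81.8, 88.3]
tcp_rot: [3.141, 0.0, 1.444]
contact_force: [-0.3, -2.6, -0.7]
grip_width: 0.3
finger_force: 1.4
time: 5.62
tool_pos: [495.4, -78.8, 88.2]
tcp_rot: [3.141, 0.0, 1.444]
contact_force: [-0.2, -2.7, -0.6]
grip_width: 0.5
finger_force: 1.4
```

```bash
python3 -m creep '0.0002 0.0015 0 0 0 0 0;0.0002 0.0015 0 0 0 0 0;0.0001 0.001 0 0 0 0 0;0.0001 0.001 0 0 0 0 0'
python3 -m creep '0.0001 0.001 0 0 0 0 0;0.0001 0.001 0 0 0 0 0'
python3 -m creep '0.0001 0.001 0 0 0 0 0;0.0001 0.001 0 0 0 0 0'
python3 -m creep '0.0001 0.001 0 0 0 0 0;0.0001 0.001 0 0 0 0 0'
```

```text
time: 5.95
tool_pos: [496.0, -73.8, 88.2]
tcp_rot: [3.142, 0.0, 1.444]
contact_force: [0.0, -3.2, -0.4]
grip_width: 0.7
finger_force: 1.4
time: 6.12
tool_pos: [496.2, -71.9, 88.2]
tcp_rot: [3.141, 0.0, 1.444]
contact_force: [0.4, -2.3, -0.4]
grip_width: 0.7
finger_force: 1.4
time: 6.28
tool_pos: [496.4, -69.9, 88.3]
tcp_rot: [3.141, 0.0, 1.444]
contact_force: [-1.2, -2.5, -0.5]
grip_width: 0.6
finger_force: 1.4
time: 6.45
tool_pos: [496.6, -68.5, 88.3]
tcp_rot: [3.141, 0.001, 1.445]
contact_force: [-2.7, -12.0, -0.1]
grip_width: 0.4
finger_force: 6.0
```

The force jumps to 12 N at TCP y=-68.5, which matches the predicted end. I settle with a small press and check by picture.

```bash
python3 -m creep '0.0001 0.0005 0 0 0 0 0;0 0 0 0 0 0 0;0 0 0 0 0 0 0'
python3 - <<'E'
from h import *
a=viewer.capture("top")[160:250,195:345,::-1];b=viewer.capture("scene")[120:225,205:325,::-1]
cv2.imwrite("pics/home.png",np.hstack([cv2.resize(a,(460,400),interpolation=3),cv2.resize(b,(340,400),interpolation=3)]))
E
```

```text
time: 6.7
tool_pos: [496.6, -68.5, 88.3]
tcp_rot: [3.141, 0.002, 1.444]
contact_force: [-2.1, -9.1, -0.3]
grip_width: 0.3
finger_force: 4.9
```

View pics/home.png

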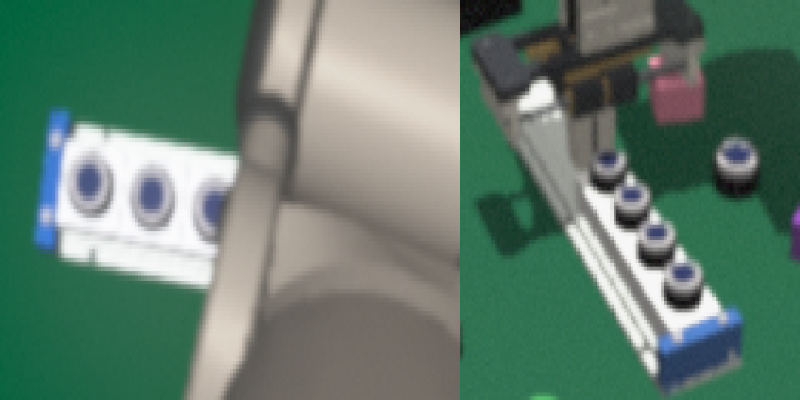

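Home: the row is unbroken and touching the blue stop. In the top part, carrier 1's barrel is at (90,183) against the stop at x≈58. In the scene part, the four barrels run up to the stop at (700,340). Now I back off, rise and go above the green button.

```bash
python3 -m creep '-0.0004 -0.003 0 0 0 0 0;-0.001 -0.008 0 0 0 0 0;-0.001 -0.008 0 0 0 0 0;0 0 0.02 0 0 0 0;0 0 0.03 0 0 0 0;0 0 0.03 0 0 0 0;0 0 0.01 0 0 0 0;0.01 0.012 0 0 0 0 0'
python3 -m creep '0.02 0.026 0 0 0 0 0;0.02 0.026 0 0 0 0 0;0.02 0.026 0 0 0 0 0;0.02 0.026 0 0 0 0 0;0.02 0.026 0 0 0 0 0;0.02 0.026 0 0 0 0 0;0.02 0.026 0 0 0 0 0;0.008 0.01 -0.02 0 0 0 0'
python3 -m creep '0 0 -0.02 0 0 0 0;0 0 0 0 0 0 0;0 0 0 0 0 0 0'
python3 - <<'E'
from h import *
o=readout.get_obs();c=cam("wrist");im=viewer.capture("wrist")
cv2.imwrite("pics/w2.png",cv2.resize(im[:,:,::-1],(800,600)))
m=(im[...,1]>1.6*im[...,0].astype(float))&(im[...,1]>150)
v,u=np.nonzero(m);print(o["tool_pos"],m.sum(),u.mean(),v.mean(),pt("wrist",(u.mean(),v.mean()),22,c))
E
```

```text
time: 7.47
tool_pos: [504.7, -76.2, 181.1]
tcp_rot: [3.137, 0.001, 1.442]
contact_force: [0.5, 0.1, -0.8]
grip_width: 0.3
finger_force: 0.0
time: 8.13
tool_pos: [655.8, 120.9, 161.2]
tcp_rot: [3.133, -0.003, 1.446]
contact_force: [0.5, 0.5, 0.9]
grip_width: 0.4
finger_force: 0.0
time: 8.38
tool_pos: [651.3, 117.3, 136.6]
tcp_rot: [-3.138, 0.001, 1.444]
contact_force: [0.4, 0.1, -0.3]
grip_width: 0.5
finger_force: 0.0
[651.32111016 117.25001037 136.55929383] 112220 269.0399750490109 119.11556763500268 [668.91719768 177.25414782  22.        ]
```

View pics/w2.png

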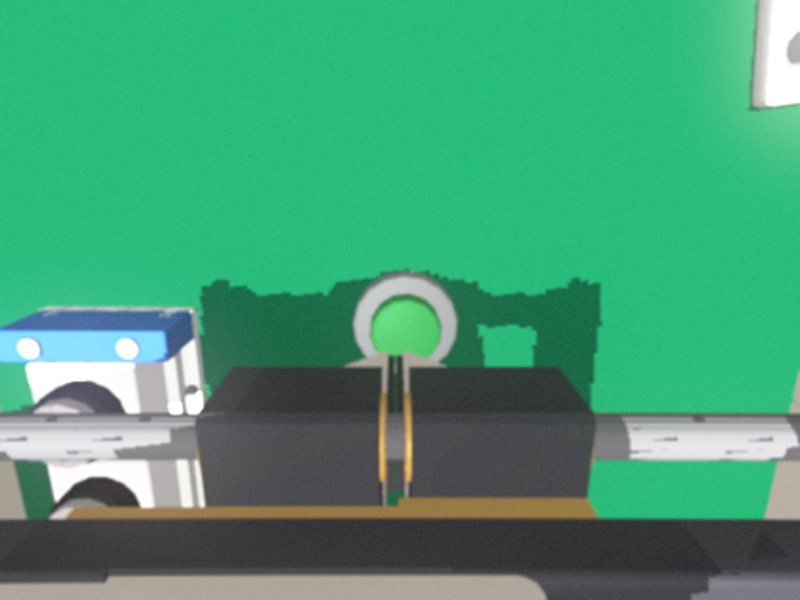

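The green button in its grey ring is just ahead of the fingertips, its cap centred at about (405,330) and the ring spanning 353–458. The stop at (85,335) is well clear.

Run:
```python
from h import *
print(pt("wrist",(405/1.5625,330/1.5625),22), pt("wrist",(440/1.5625,330/1.5625),22), px("wrist",(651.3,117.3,22))*1.5625)
```

```text
[656.43933031 116.74959569  22.        ] [671.60378678 114.79816257  22.        ] [393.1739105  330.23862019]
```

```bash
python3 -m creep '0.002 -0.001 -0.012 0 0 0 0;0.002 0 -0.012 0 0 0 0;0 0 -0.012 0 0 0 0;0 0 -0.008 0 0 0 0;0 0 0 0 0 0 0;0 0 0 0 0 0 0'
python3 -m creep '0 0 -0.0015 0 0 0 0;0 0 -0.0015 0 0 0 0;0 0 -0.0015 0 0 0 0;0 0 -0.0015 0 0 0 0'
python3 -m creep '0 0 -0.001 0 0 0 0;0 0 -0.001 0 0 0 0;0 0 0 0 0 0 0'
python3 -m creep '0 0 -0.001 0 0 0 0;0 0 -0.001 0 0 0 0;0 0 0 0 0 0 0'
```

```text
time: 8.93
tool_pos: [655.9, 116.4, 93.3]
tcp_rot: [-3.14, 0.0, 1.444]
contact_force: [0.5, 0.1, 0.2]
grip_width: 0.4
finger_force: 0.0
time: 9.27
tool_pos: [656.4, 116.6, 88.5]
tcp_rot: [3.141, -0.0, 1.444]
contact_force: [0.4, -0.2, 0.1]
grip_width: 0.5
finger_force: 0.0
time: 9.52
tool_pos: [656.4, 116.6, 86.4]
tcp_rot: [3.141, -0.0, 1.444]
contact_force: [0.1, 0.1, 2.0]
grip_width: 0.7
finger_force: 1.1
time: 9.77
tool_pos: [656.4, 116.6, 84.3]
tcp_rot: [3.141, -0.0, 1.444]
contact_force: [-1.7, -0.4, 3.5]
grip_width: 0.4
finger_force: 1.7
```

```bash
python3 -m creep '0 0 -0.001 0 0 0 0;0 0 -0.001 0 0 0 0;0 0 0 0 0 0 0'
python3 -m creep '0 0 -0.0005 0 0 0 0;0 0 -0.0005 0 0 0 0;0 0 0 0 0 0 0'
```

```text
time: 10.02
tool_pos: [656.4, 116.6, 82.3]
tcp_rot: [3.141, -0.0, 1.444]
contact_force: [-0.3, 0.2, 4.5]
grip_width: 0.6
finger_force: 2.2
time: 10.27
tool_pos: [656.4, 116.6, 81.8]
tcp_rot: [3.141, -0.0, 1.444]
contact_force: [-2.2, 0.6, 6.6]
grip_width: 0.2
finger_force: 3.3
```

```bash
python3 -m creep '0 0 -0.0005 0 0 0 0;0 0 -0.0005 0 0 0 0;0 0 0 0 0 0 0'
python3 -m creep '0 0 0.003 0 0 0 0;0 0 0.005 0 0 0 0;0 0 0.01 0 0 0 0;0 0 0.03 0 0 0 0;0 0 0.035 0 0 0 0;-0.01 -0.02 0.035 0 0 0 0;-0.02 -0.04 0.02 0 0 0 0;-0.02 -0.04 0.02 0 0 0 0'
python3 -m creep '-0.02 -0.04 0.02 0 0 0 0;-0.02 -0.04 0.02 0 0 0 0;-0.02 -0.04 0 0 0 0 0;-0.02 -0.04 0 0 0 0 0;-0.02 -0.04 0 0 0 0 0;-0.02 -0.04 0 0 0 0 0;0 0 0 0 0 0 0;0 0 0 0 0 0 0'
python3 - <<'E'
from h import *
a=viewer.capture("top")[110:300,150:400,::-1];b=viewer.capture("scene")[120:260,150:350,::-1]
cv2.imwrite("pics/end.png",np.hstack([cv2.resize(a,(400,304),interpolation=3),cv2.resize(b,(400,304),interpolation=3)]))
E
```

```text
time: 10.52
tool_pos: [656.4, 116.6, 81.7]
tcp_rot: [3.141, -0.0, 1.444]
contact_force: [-3.8, -0.8, 12.7]
grip_width: 0.4
finger_force: 5.9
time: 11.18
tool_pos: [612.0, 28.4, 234.3]
tcp_rot: [3.139, 0.0, 1.446]
contact_force: [0.5, -0.8, 0.8]
grip_width: 0.9
finger_force: 0.0
time: 11.85
tool_pos: [502.7, -190.5, 266.5]
tcp_rot: [-3.142, -0.0, 1.439]
contact_force: [-0.1, -0.1, -0.4]
grip_width: 0.4
finger_force: 0.0
```

View pics/end.png

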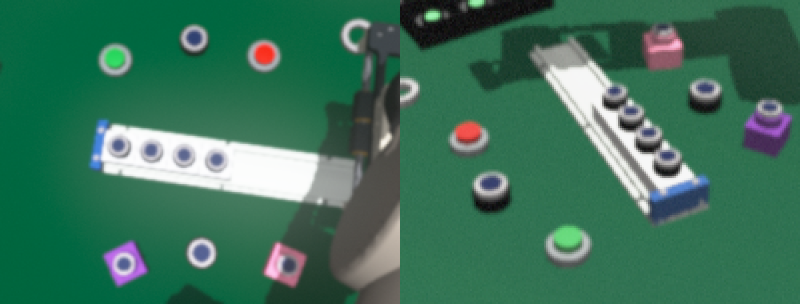

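The row sits against the stop (barrels at (119,146) to (217,160) beside the stop at x≈99), and the green button is up at (568,238). The loose parts are where they were, and the arm is clear.

```bash
python3 -c "
from plant import order;print(order.close_job())"
```

```text
the job is handed in; nothing more can be done
None
```

The job is handed in at about 12 s: all four carriers are home against the blue stop, the green button was then pressed fully down and came back up, and the red button and loose parts were not touched.

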